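# Switch on the radio and turn it up four clicks

## Robot

A 6-joint arm with a two-finger parallel gripper is mounted at the origin on the work surface. World frame = base frame: x ahead of the robot, y to its left, z up, the work surface at z = 0. Lengths are in mm, angles in rad, forces in N, time in s.
With the tool pointing down it reaches from about 275 to 1000 mm from the base axis. Payload 8.4 kg.
Tool frame: the origin (TCP) lies at the very end of the fingers, on their centre line; the grasp point (between the pads) lies 19 mm behind it; z points along the fingers, y is the line along which they close (so a half turn about z gives the same grasp; the last joint's range is limited). The gripper opens to 85 mm and grips with 20 to 120 N. Pads are 22 mm wide; open, the fingers measure 114 mm over their backs; the gripper's body (76 mm by 85 mm) begins 54 mm behind the grasp point. The pads swing forward as they close: fully open they stand 13 mm farther back than shut.
Start: joints at [1.324, 0.353, 1.633, -0, 1.155, -0.002], TCP at [151.475, 606.369, 231.281] pointing down, gripper open.
Joint ranges: [-2.63, 2.63], [-0.92, 2.1], [0.06, 2.66], [-1.3, 4.44], [0, 2.69], [-3.02, 3.02]. Speed limits (rad/s): [2.22, 2.22, 2.79, 3.14, 3.14, 3.14].

## Interface

Orientations are given as [roll, pitch, yaw] about the fixed x, y, z axes, in that order (R = Rz(yaw) Ry(pitch) Rx(roll)).
In Python, from rig import sensors, grab_frame, camera_params, order gives the robot as it stands. The module is installed in compiled form; this text tells all that it offers.
- The arm moves only by the tool move_arm, never from a script. Its argument "motion" is a list of rows, each a list of 7 numbers: the turn, a rotation vector about the tool's x, y, z in a scale on which 1.0 is 45 degrees, then the shift along the tool's x, y, z in shares of 0.75 m (1.0 is 0.75 m), then the finger opening in m, from 0 to 0.0854. A call has 1 to 8 rows; each row is the pose to reach, as a shift and turn from the pose commanded when the call began, along the tool's axes at that moment; what a row does not reach only later rows make up. A row lasts 1/8 s, in which the tool goes at most 62.5 mm and 10.7 degrees, less where a joint would pass 70% of its speed; a pose out of reach is approached as far as the arm can. A call with a gripper value outside its range is refused whole. The fingers move at their own pace and stop on an object; "grip_force" is the grip in N (left out, the last holds). Time passes only in rows, so rows that repeat a pose let the fingers close. It gives the time, the measured TCP pose, the force, the opening and the grip force at its end, in the units of the state.
- sensors.sense(): the state, without advancing time (a new reading comes with each control period).
- grab_frame(name): name is "scene" or "top" or "wrist"; returns (picture, depth): 400x640x3 uint8, red, green, blue; 400x640 float32, mm along the optical axis (not along the pixel's ray), 0 where there is no reading.
- camera_params(name): a dict with "camera_matrix" (3x3 intrinsics, pixels), "world_from_camera" (4x4, takes a point from camera to world coordinates). Camera axes: x right, y down, z forward; pixel columns grow to the right and rows downward; lengths in mm; the calibration is good to about 2 mm. A picture is of the moment at which its call begins: read the wrist's pose just before it. camera_params takes no time and is no camera call; for the wrist camera it gives the pose at the moment of the call.
- order.sign_off(): hands the job in; it is judged then, once.
The state is a dict: "clock": time; "qpos": joint angles; "qvel": joint speeds; "joint_efforts": joint torques, N m; "eef_pos": TCP position; "tcp_rot": TCP orientation; "contact_force": force on the tool from outside, world axes, zero at the start; "wrist_torque": the same for the moment, N m; "opening": opening from 0.0 (shut) to 1.0 (fully open); "grasp_force": force on a finger pad.
Only numpy, scipy, OpenCV 4.12 (cv2) and the standard library are available. Lean on these libraries where they do the work, as an engineer would, in place of code of your own. Each camera call takes 0.05 s, during which the arm holds its last target. There are 200 camera calls.

## Task

The radio by the window comes on silent: press its white power key down and let it come up again, then push the volume wheel round clockwise (seen from above) by its raised orange fin, exactly four clicks from where it now stands, and leave it resting in the fourth notch. Someone is asleep next door, so it must never reach a fifth click, nor go a click backwards. Push the fin from one side, without pinching it, and leave the other things on the table where they are.

Things in the scene. Friction and masses are not known exactly. Their poses are not given: they have to be found in the camera images.
- radio: Table radio, fixed: walnut-brown box 160 mm deep (x) x 230 mm wide (y) x 100 mm high with a black top deck; at yaw 0 its grey cloth front faces -x. Origin: centre of its underside. On the deck stand the volume wheel, whose axis is 42 mm to +y of the centre, and the white power key, 76 mm to -y of the centre (radio's own axes).
- power_key_top (a point): Centre of the top of the white power key, 30 mm across, in a grey bezel 40 mm across and 5 mm high. The top stands 12 mm above the deck. It is pressed straight down and springs back.
- power_key (a joint): Travel of the power key in m: 0 is up, 0.005 is fully down (the switch makes at 0.0035). It takes about 1.6 N to start it and 5 N to bring it fully down; it springs up when released.
- wheel_axis (a point): Centre of the flat top face of the volume wheel, on its upright axis, 15 mm above the radio's deck. The wheel is a silver aluminium disc 110 mm across and 12 mm thick with a fine-toothed rim; it can only turn about this axis.
- fin (a point): Middle of the top edge of the wheel's fin: an upright orange radial plate 23 to 51 mm from the axis, its bare 6 mm thick top 18 mm above the disc, with a black rubber cheek low on each side (12 mm thick over both). The point is 37 mm from the axis and turns with the wheel; at the start the fin may point any way. Its frame: x outward along the fin, z up; clockwise moves the fin towards -y.
- volume_wheel (a joint): Angle of the endless volume wheel in rad from its start (0), growing clockwise seen from above. 24 clicks a turn: a notch every 0.2618 rad (15 degrees), four clicks 1.047 rad. About half-way between notches the wheel snaps forward into the next by itself; left free it rests in the nearest. Turning it takes at most 0.13 N m (about 3.5 N on the fin).
- cheek_push: Black rubber cheek on the fin's +y side, the one to push for clockwise, 28 x 3 x 13 mm (from the disc up to 13 mm above it). Origin: on the wheel's axis at deck height, turning with the wheel, x along the fin.
- cheek_far: Black rubber cheek on the fin's other (-y) side, same size and origin. Pressing both cheeks at once counts as pinching.
- dispenser: Bystander: empty white ceramic push dispenser beside the radio, 66 mm across, 142 mm tall with its steel pump head. Origin: centre of its underside.
- bowl: Bystander: frosted glass bowl, 120 mm across, 55 mm high, at the radio's other end. Origin: centre of its underside.
- phone_stand: Bystander: silver aluminium phone stand behind the radio, foot 90 x 75 mm, 120 mm tall, empty. Origin: centre of its underside.
- coaster: Bystander: round grey stone coaster, 100 mm across, 9 mm thick. Origin: centre of its underside.
- mug: Bystander: blue ceramic mug on the coaster, 76 mm across, 85 mm tall. Origin: centre of its underside.
- beech_box: Bystander: small closed beech box, 85 x 65 x 47 mm. Origin: centre of its underside.
- remote: Bystander: black television remote control, 150 x 44 x 16 mm, lying flat. Origin: centre of its underside.

How it is judged (in metres and radians):
On the way, in this order (a step that is already met when the one before it is completed fails the run):
1. the power key is pressed down with the wheel still in its starting notch (value of joint power_key above 0.0035 m and value of joint volume_wheel between -0.13 and 0.13 rad), for 0.04 s.
2. the power key is up again, the wheel still in its starting notch (value of joint power_key below 0.0015 m and value of joint volume_wheel between -0.13 and 0.13 rad), for 0.04 s.
3. the wheel rests in the fourth notch (value of joint volume_wheel between 0.969 and 1.126 rad), for 0.2 s.
At the end, for the whole second after the job is handed in: The volume wheel is at rest in the fourth notch clockwise from its start (1.047 rad, within 0.3 of a click, 0.079 rad) and the power key is up (within 1.5 mm) (all of step 3 and velocity of joint volume_wheel between -0.1 and 0.1 rad/s and value of joint power_key below 0.0015 m); the robot touches nothing.
It fails at once if the wheel goes on past the fourth notch into the fifth (beyond 4.6 clicks) (value of joint volume_wheel above 1.204 rad).
It fails at once if the wheel is turned a click backwards (beyond 0.6 click anticlockwise of its start) (value of joint volume_wheel below -0.157 rad).
It fails at once if the fin is pinched: both its cheeks are pressed by the fingers at once (over 1 N each) (contact force between the fingers and cheek_push above 1 N and contact force between the fingers and cheek_far above 1 N).
It fails at once if a bystander is shifted or lifted by more than 15 mm or tipped (distance of any of dispenser, bowl, phone_stand, coaster, mug, beech_box, remote from where it was at the start of the episode above 0.015 m or angle between any of dispenser, bowl, phone_stand, coaster, mug, beech_box, remote's own z axis and vertical above 0.2 rad).
It also fails if it takes over 58 s, if anything falls off the work surface, if the arm or the gripper's body presses on something with over 40 N, if the wrist force passes 120 N, or if a joint passes its speed limit or range.

## Working session

There is one attempt and no reset: what is moved stays moved. The work goes in short steps, Python scripts to look and compute and a tool call to move; the robot and the scene stay as the last step left them, time stands still between calls to the robot, and variables do not carry over. Pictures are saved under pics/ and viewed, at most 10 in all, crops included, and the job is handed in when it is done.

Besides the shell and the picture viewer there is one more tool, called after "Emit:" as name(argument=value, ...) on one line, values as JSON. move_arm: Moves the arm, as the interface text tells. Its arguments: {"type":"object","properties":{"motion":{"type":"array","items":{"type":"array","items":{"type":"number"}}},"grip_force":{"type":"number"}},"required":["motion"]}

```bash
mkdir -p pics
python3 - <<'E'
from rig import sensors, grab_frame, camera_params
import cv2,numpy as np
s=sensors.sense();print(s)
ims=[]
for n in("scene","top"):
    p,d=grab_frame(n);c=camera_params(n);np.savez(n+"0.npz",p=p,d=d,K=c["camera_matrix"],T=c["world_from_camera"])
    cv2.imwrite(f"pics/{n}0.png",p[...,::-1]);print(n,c["camera_matrix"],np.round(c["world_from_camera"],3))
E
```

```text
{'clock': 0.0, 'qpos': array([ 1.32357171e+00,  3.53677175e-01,  1.63415343e+00, -6.27103955e-06,
        1.15518037e+00, -2.39362622e-03]), 'qvel': array([-9.22700315e-04, -8.64866650e-04, -8.42537446e-05, -1.06005701e-03,
       -9.36310773e-04,  1.26589695e-03]), 'joint_efforts': array([ 2.20273971e-03, -6.05259347e+01, -3.42082036e+01,  2.92805826e-04,
        9.24711727e-03,  1.08581210e-05]), 'eef_pos': array([151.37511633, 605.8937929 , 230.53529022]), 'tcp_rot': array([-3.14017432e+00,  2.33863599e-06,  2.89676420e+00]), 'contact_force': array([ 1.06358901, -0.28529739,  0.09778533]), 'wrist_torque': array([-0.01656851,  0.05401605, -0.04951757]), 'grasp_force': 0.0, 'opening': 1.0047883694761768}
scene [[363.81260145   0.         321.27778301]
 [  0.         363.81260145 195.56487759]
 [  0.           0.           1.        ]] [[-6.710000e-01  4.960000e-01 -5.520000e-01  1.067057e+03]
 [ 7.420000e-01  4.630000e-01 -4.850000e-01  5.684610e+02]
 [ 1.500000e-02 -7.350000e-01 -6.780000e-01  8.233180e+02]
 [ 0.000000e+00  0.000000e+00  0.000000e+00  1.000000e+00]]
top [[409.69380562   0.         308.77427078]
 [  0.         409.69380562 204.27812426]
 [  0.           0.           1.        ]] [[-2.900000e-02 -9.950000e-01  9.600000e-02  3.887300e+02]
 [-9.990000e-01  2.700000e-02 -2.100000e-02  9.136900e+01]
 [ 1.800000e-02 -9.700000e-02 -9.950000e-01  1.164187e+03]
 [ 0.000000e+00  0.000000e+00  0.000000e+00  1.000000e+00]]
```

View pics/top0.png

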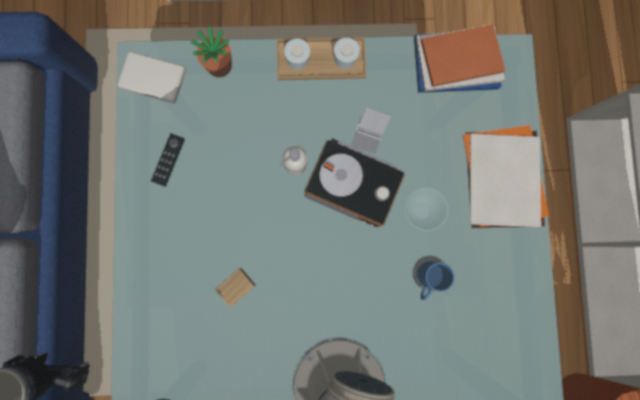

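View pics/scene0.png

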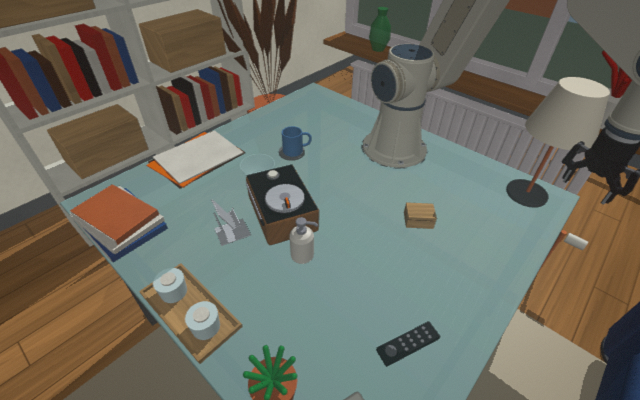

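Top view: the radio's wheel is at about (341,174), its fin at (328,167) and the white key at (382,193). The dispenser is at (294,159), the bowl at (427,208) and the phone stand at (372,130). Next I'll measure these.

```bash
cat > h.py <<'E'
import numpy as np,cv2
def ray(K,T,uv,z):
    d=T[:3,:3]@np.linalg.inv(K)@np.r_[uv,1.];o=T[:3,3];return o+d*(z-o[2])/d[2]
def comps(m,minA=8):
    n,l,st,c=cv2.connectedComponentsWithStats(m.astype(np.uint8));return [(st[i,4],c[i],st[i,:4]) for i in range(1,n) if st[i,4]>=minA]
E
python3 - <<'E'
from h import *
f=np.load("top0.npz");p,d,K,T=f["p"],f["d"],f["K"],f["T"]
hsv=cv2.cvtColor(p,cv2.COLOR_RGB2HSV).astype(int);H,S,V=hsv[...,0],hsv[...,1],hsv[...,2]
roi=np.zeros(H.shape,bool);roi[140:226,304:405]=1
for nm,m,z in(("fin",(H<18)&(S>120)&(V>90),133),("grey",(S<60)&(V>110),115),("key",(S<60)&(V>180),112)):
    for a,c,b in comps(m&roi): print(nm,a,c,b,ray(K,T,c,z).round(1))
m=(V<60)&roi
for a,c,b in comps(m,200):print("deck",a,c,b)
cs=max(cv2.findContours(m.astype(np.uint8),0,2)[0],key=cv2.contourArea);r=cv2.minAreaRect(cs);print(r,[ray(K,T,q,100).round(1) for q in cv2.boxPoints(r)])
for u,v in((341,174),(382,193),(360,185),(294,159),(427,208),(372,130)):print(u,v,(T@np.r_[d[v,u]*(np.linalg.inv(K)@[u,v,1]),1])[:3].round(1))
cv2.imwrite("pics/crop.png",cv2.resize(p[130:235,270:450,::-1],None,fx=4,fy=4))
E
```

```text
fin 25 [328.6  166.36] [325 164   8   6] [584.5  16.1 133. ]
grey 1611 [320.85909373 194.23649907] [304 140  69  86] [515.5  37.3 115. ]
grey 1716 [385.98310023 169.03554779] [338 140  67  86] [ 577.  -134.5  115. ]
grey 1395 [341.11326165 174.92903226] [320 154  43  43] [564.5 -16.9 115. ]
grey 140 [382.10714286 192.95714286] [376 187  13  13] [ 514.6 -121.5  115. ]
key 63 [382.23809524 192.80952381] [378 189   9   9] [ 515.3 -122.4  112. ]
deck 2644 [361.13124054 184.58358548] [307 140  96  83]
((355.317138671875, 180.6254119873047), (82.2205810546875, 56.64710998535156), 23.552263259887695) [array([529.1,  74.2, 100. ]), array([666.4,  10.2, 100. ]), array([ 573. , -186.1,  100. ]), array([ 437.5, -119.8,  100. ])]
341 174 [566.9 -16.7 115.3]
382 193 [ 515.  -122.1  110.4]
360 185 [538.7 -66.9 102.1]
294 159 [610.3 104.2 111.4]
427 208 [ 481.  -270.     6.2]
372 130 [ 699.2 -114.    52.8]
```

View pics/crop.png

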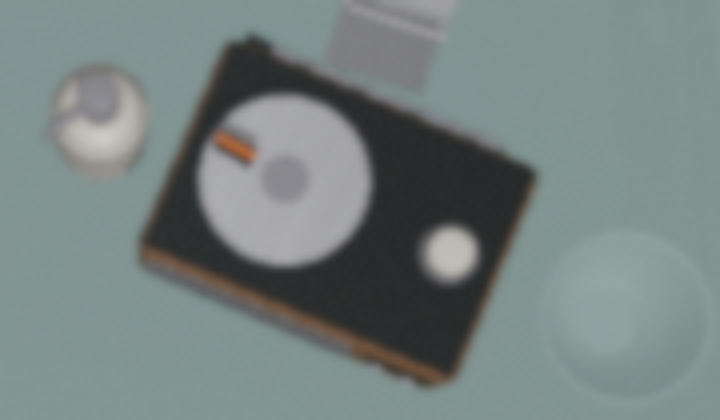

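Crop: the fin points up-left (world about 59°) from wheel centre (565,-17). The key is at (515,-122). I'll travel to above the key with the fingers shut.

Units first: shifts go in shares of 0.75 m and turns go in shares of 45 degrees. So -0.619 m is -0.8253, -0.529 m is -0.7053, 0.3 rad is 0.382.

Emit:
move_arm(motion=[[0,0,0.382,-0.7053,-0.8253,-0.0267,0],[0,0,0.382,-0.7053,-0.8253,-0.0267,0],[0,0,0.382,-0.7053,-0.8253,-0.0267,0],[0,0,0.382,-0.7053,-0.8253,-0.0267,0],[0,0,0.382,-0.7053,-0.8253,-0.0267,0],[0,0,0.382,-0.7053,-0.8253,-0.0267,0],[0,0,0.382,-0.7053,-0.8253,-0.0267,0],[0,0,0.382,-0.7053,-0.8253,-0.0267,0]])

```text
clock: 1.1
eef_pos: [374.9, 157.1, 243.7]
tcp_rot: [3.141, 0.0, 2.597]
contact_force: [1.4, 0.5, 0.4]
opening: 0.001
grasp_force: 0.0
```

To row units: -0.264 m is -0.352, -0.166 m is -0.2213.

Emit:
move_arm(motion=[[0,0,0,-0.352,-0.2213,0,0],[0,0,0,-0.352,-0.2213,0,0],[0,0,0,-0.352,-0.2213,0,0],[0,0,0,-0.352,-0.2213,0,0],[0,0,0,-0.352,-0.2213,0,0],[0,0,0,-0.352,-0.2213,0,0],[0,0,0,-0.352,-0.2213,0,0],[0,0,0,-0.352,-0.2213,0,0]])

```text
clock: 2.1
eef_pos: [513.6, -118.7, 243.4]
tcp_rot: [-3.142, -0.001, 2.598]
contact_force: [0.7, 0.6, 0.0]
opening: -0.0
grasp_force: 0.0
```

Run:
```python
from rig import sensors, grab_frame, camera_params
import cv2,numpy as np
s=sensors.sense();print(s["clock"],s["eef_pos"],s["tcp_rot"],s["contact_force"])
c=camera_params("wrist");p,d=grab_frame("wrist");np.savez("wrist0.npz",p=p,d=d,K=c["camera_matrix"],T=c["world_from_camera"])
cv2.imwrite("pics/wrist0.png",p[...,::-1]);print(np.round(c["world_from_camera"],3),c["camera_matrix"][0,0])
```

```text
2.1 [ 513.592473   -118.70573144  243.43717899] [-3.14156645e+00 -6.72756403e-04  2.59793363e+00] [0.66907654 0.61971949 0.03521723]
[[ 5.18000e-01  8.26000e-01  2.23000e-01  4.56087e+02]
 [ 8.55000e-01 -5.00000e-01 -1.35000e-01 -8.53520e+01]
 [-0.00000e+00  2.61000e-01 -9.65000e-01  3.86218e+02]
 [ 0.00000e+00  0.00000e+00  0.00000e+00  1.00000e+00]] 290.27857441172034
```

View pics/wrist0.png

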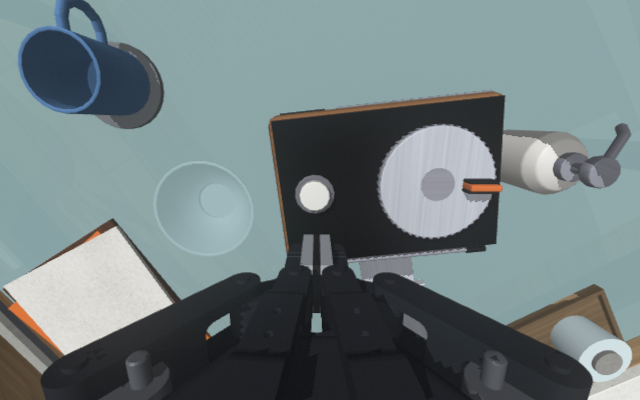

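Wrist view: white key at (314,195), wheel hub at (437,184), fin at (482,186). I'll measure them here.

```bash
cat >> h.py <<'E'
def find(p,K,T,roi):
    hsv=cv2.cvtColor(p,cv2.COLOR_RGB2HSV).astype(int);H,S,V=hsv[...,0],hsv[...,1],hsv[...,2]
    R=np.zeros(H.shape,bool);x0,x1,y0,y1=roi;R[y0:y1,x0:x1]=1
    for nm,m,z in(("fin",(H<18)&(S>130)&(V>120),133),("silver",(S<60)&(V>130),115),("hub",(S<60)&(V>100)&(V<165),115),("key",(S<40)&(V>190),112)):
        for a,c,b in comps(m&R,40): print(nm,a,c.round(1),b,ray(K,T,c,z).round(1), "bbox ctr",ray(K,T,b[:2]+(b[2:]-1)/2,z).round(1))
    m=((H<18)&(S>130)&(V>120)&R);return m
E
python3 - <<'E'
from h import *
f=np.load("wrist0.npz");p,d,K,T=f["p"],f["d"],f["K"],f["T"]
m=find(p,K,T,(285,505,115,245))
m[:,:455]=0
r=cv2.minAreaRect(cv2.findNonZero(m.astype(np.uint8)));q=[ray(K,T,x,133)[:2].round(1) for x in cv2.boxPoints(r)];print(r,q)
for u,v in((314,195),(437,184),(360,200),(474,187),(482,187),(492,186),(411,205)):print(u,v,(T@np.r_[d[v,u]*(np.linalg.inv(K)@[u,v,1]),1])[:3].round(1))
E
```

```text
fin 281 [482.7 187.2] [463 182  39  10] [580.8  12.7 133. ] bbox ctr [579.9  12.4 133. ]
silver 9833 [434.7 180.4] [379 124 117 115] [559.9 -16.7 115. ] bbox ctr [561.5 -15.1 115. ]
silver 74 [503.2 149.6] [502 134   3  30] [566.3  49.7 115. ] bbox ctr [565.3  50.  115. ]
silver 735 [313.9 195.1] [299 180  31  31] [ 512.8 -122.3  115. ] bbox ctr [ 512.7 -122.2  115. ]
silver 392 [501.1 217.6] [492 182  13  63] [627.6  23.2 115. ] bbox ctr [621.5  22.4 115. ]
silver 46 [307.5 239.8] [303 236   9   9] [ 548.9 -151.9  115. ] bbox ctr [ 548.9 -152.4  115. ]
hub 139 [502.8 152.9] [501 115   4  60] [569.   48.3 115. ] bbox ctr [561.6  50.9 115. ]
hub 49 [450.2 125.8] [433 124  35   7] [521.4  16.7 115. ] bbox ctr [522.3  16.1 115. ]
hub 283 [391.9 168. ] [378 126  54 102] [528.3 -46.  115. ] bbox ctr [541.7 -39.6 115. ]
hub 811 [437.4 184. ] [421 169  33  32] [564.4 -16.  115. ] bbox ctr [564.6 -16.5 115. ]
hub 351 [311.4 187.9] [296 175  38  37] [ 505.5 -120.7  115. ] bbox ctr [ 511.3 -120.8  115. ]
hub 68 [497.5 218. ] [490 189  13  56] [626.   20.1 115. ] bbox ctr [623.9  19.4 115. ]
hu
[... 164 characters left out ...]
7 -151.7  115. ]
hub 103 [324.7 239.6] [320 235  11  10] [ 557.7 -137.   115. ] bbox ctr [ 557.8 -136.7  115. ]
key 8195 [434.1 179.6] [381 126 114 111] [560.1 -16.1 112. ] bbox ctr [563.  -13.9 112. ]
key 642 [314.  195.4] [300 182  29  28] [ 513.7 -122.8  112. ] bbox ctr [ 513.8 -122.9  112. ]
((481.9488220214844, 187.3453826904297), (38.232872009277344, 8.499555587768555), 3.4682295322418213) [array([574.2,  -3.8]), array([ 5.673e+02, -3.000e-01]), array([586.8,  27.9]), array([593.9,  24.6])]
314 195 [ 513.2 -122.5  112.8]
437 184 [563.8 -16.6 116. ]
360 200 [544.4 -86.8 100.7]
474 187 [576.3   5.9 133.7]
482 187 [580.2  12.2 133.2]
492 186 [583.7  19.9 133.7]
411 205 [570.2 -46.7 114.6]
```

Emit:
move_arm(motion=[[0,0,0,-0.0027,-0.004,0.08,0],[0,0,0,-0.0027,-0.004,0.1467,0],[0,0,0,-0.0027,-0.004,0.1667,0],[0,0,0,-0.0027,-0.004,0.1667,0],[0,0,0,-0.0027,-0.004,0.1667,0]])

```text
clock: 2.78
eef_pos: [515.7, -123.5, 120.4]
tcp_rot: [3.141, 0.003, 2.597]
contact_force: [-0.3, -0.3, 0.2]
opening: 0.001
grasp_force: 0.0
```

Emit:
move_arm(motion=[[0,0,0,0.0013,0,0.0093,0],[0,0,0,0.0013,0,0.0147,0],[0,0,0,0.0013,0,0.0167,0],[0,0,0,0.0013,0,0.0167,0],[0,0,0,0.0013,0,0.0167,0]])

```text
clock: 3.4
eef_pos: [514.3, -123.0, 107.0]
tcp_rot: [3.141, 0.002, 2.597]
contact_force: [0.5, 0.5, 9.0]
opening: -0.003
grasp_force: 4.6
```

Fully down at 9 N. Now I'll lift and move to the fin's push side at safe height.

To row units: 0.153 m is 0.204, 0.14 m is 0.1867, -0.038 rad is -0.0484.

Emit:
move_arm(motion=[[0,0,0,0,0,-0.0267,0],[0,0,0,0,0,-0.08,0],[0,0,-0.0484,0.0133,0.0533,-0.08,0],[0,0,-0.0484,0.0333,0.12,-0.08,0],[0,0,-0.0484,0.0547,0.1867,-0.08,0],[0,0,-0.0484,0.0547,0.204,-0.08,0],[0,0,-0.0484,0.0547,0.204,-0.08,0],[0,0,-0.0484,0.0547,0.204,-0.08,0]])

```text
clock: 4.4
eef_pos: [557.2, 28.1, 165.8]
tcp_rot: [-3.141, -0.001, 2.634]
contact_force: [0.6, -0.3, -1.1]
opening: -0.003
grasp_force: 0.0
```

Run:
```python
from rig import sensors, grab_frame, camera_params
import cv2,numpy as np
from h import *
s=sensors.sense();print(s["clock"],s["eef_pos"],s["tcp_rot"],s["contact_force"])
c=camera_params("wrist");p,d=grab_frame("wrist")
cv2.imwrite("pics/wrist1.png",p[...,::-1])
s=sensors.sense();print(s["clock"],s["eef_pos"])
```

```text
4.4 [557.17614666  28.11732572 165.79756574] [-3.14076899e+00 -6.18863553e-04  2.63414666e+00] [ 0.64513908 -0.33551026 -1.06668217]
4.45 [557.25459117  27.97846044 165.88956501]
```

View pics/wrist1.png

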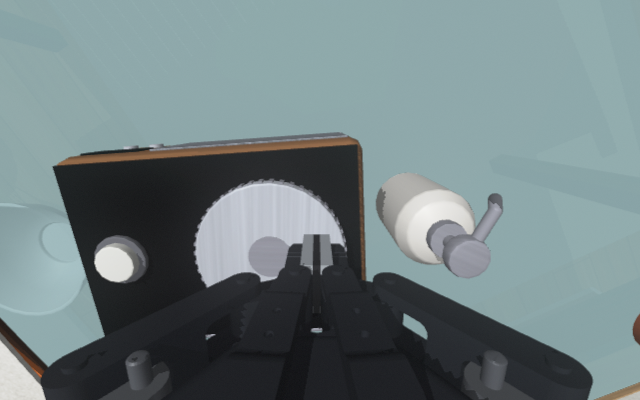

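The key is up. The fin is hidden behind the fingers, and nothing is touched. I'll descend beside the fin to about 5 mm above the disc.

To row units: 0.046 m is 0.0613, 0.04 m is 0.0533.

Emit:
move_arm(motion=[[0,0,0,0,0,0.0333,0],[0,0,0,0,0,0.0533,0],[0,0,0,0,0,0.0613,0],[0,0,0,0,0,0.0613,0]])

```text
clock: 4.95
eef_pos: [557.6, 28.9, 119.9]
tcp_rot: [-3.141, -0.001, 2.634]
contact_force: [-0.3, 0.5, 1.2]
opening: -0.001
grasp_force: 0.0
```

```bash
cat > look.py <<'E'
from rig import sensors, grab_frame, camera_params
import sys
from h import *
s=sensors.sense();print(s["clock"],s["eef_pos"].round(2),s["tcp_rot"].round(4),s["contact_force"].round(2),s["wrist_torque"].round(2))
ax=np.array([564.4,-16.4])
for n in("scene","top"):
    c=camera_params(n);K,T=c["camera_matrix"],c["world_from_camera"];p,d=grab_frame(n)
    hsv=cv2.cvtColor(p,cv2.COLOR_RGB2HSV).astype(int);H,S,V=hsv[...,0],hsv[...,1],hsv[...,2]
    o=np.linalg.inv(T)@np.r_[ax,125,1];uv=(K@o[:3])[:2]/o[2]
    yy,xx=np.mgrid[:400,:640];R=np.hypot(xx-uv[0],yy-uv[1])<26
    m=(H<18)&(S>110)&(V>90)&R
    for a,ce,b in comps(m,5):
        w=ray(K,T,ce,130)[:2]-ax;print(n,a,ce.round(1),b,"r %.1f ang %.1f"%(np.hypot(*w),np.degrees(np.arctan2(w[1],w[0]))))
    if len(sys.argv)>1:
        u,v=uv.round().astype(int);cv2.imwrite(f"pics/{n}_{sys.argv[1]}.png",cv2.resize(p[v-50:v+50,u-60:u+60,::-1],None,fx=6,fy=6))
E
python3 look.py a
```

```text
4.95 [557.56  28.91 119.87] [-3.1412e+00 -6.0000e-04  2.6344e+00] [-0.27  0.54  1.17] [-0.03 -0.01 -0.03]
scene 20 [287.5 202.4] [286 198   4  10] r 45.7 ang 60.1
scene 8 [290.1 217.6] [287 217   7   2] r 104.0 ang 56.0
```

View pics/scene_a.png

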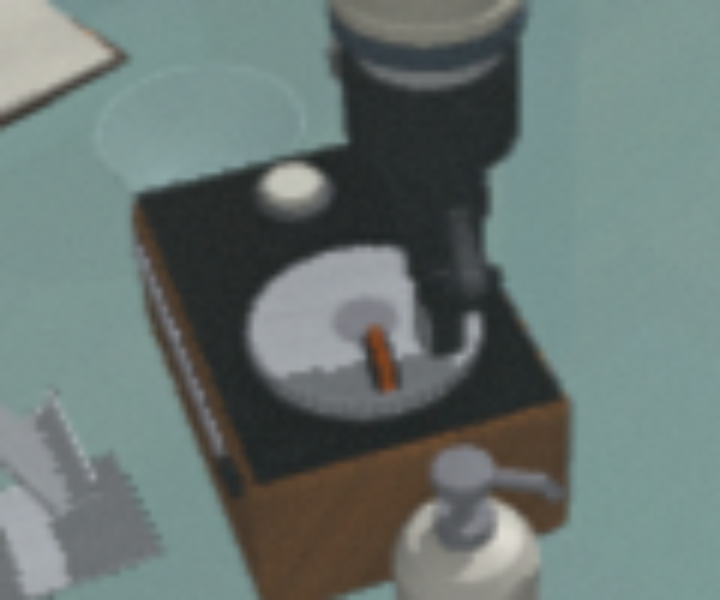

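Scene crop: orange fin at crop (382,358), with the finger tip standing to its right (the push side) and a clear gap. I'll compute the arc.

```bash
cat > arc.py <<'E'
import sys,numpy as np
from rig import sensors
s=sensors.sense();P=s["eef_pos"][:2];y=s["tcp_rot"][2];off=float(sys.argv[1]);ax=np.array([564.4,-16.4])
A=np.array([[np.cos(y),np.sin(y)],[np.sin(y),-np.cos(y)]])
for t in map(float,sys.argv[2:]):
    a=np.radians(61-t);u=np.array([np.cos(a),np.sin(a)]);n=np.array([-u[1],u[0]])
    print(t,"turn %.3f"%(y-(a+np.pi/2)),"shift mm",(A@(ax+37*u+off*n-P)).round(1))
E
python3 arc.py 17 0 5 10 15 20 25 30 35 40
```

```text
0.0 turn -0.001 shift mm [-10.6   0.2]
5.0 turn 0.086 shift mm [-13.9   1.6]
10.0 turn 0.174 shift mm [-17.3   2.6]
15.0 turn 0.261 shift mm [-20.7   3.4]
20.0 turn 0.348 shift mm [-24.3   3.8]
25.0 turn 0.436 shift mm [-27.8   4. ]
30.0 turn 0.523 shift mm [-31.4   3.8]
35.0 turn 0.610 shift mm [-34.9   3.3]
40.0 turn 0.697 shift mm [-38.3   2.5]
```

To row units: -0.0207 m is -0.0276, 0.001 m is 0.0013, 0.261 rad is 0.3323.

Emit:
move_arm(motion=[[0,0,0,-0.008,0,0,0],[0,0,0,-0.014,0,0,0],[0,0,0.0547,-0.016,0.0013,0,0],[0,0,0.1095,-0.0187,0.002,0,0],[0,0,0.1655,-0.0208,0.0027,0,0],[0,0,0.2215,-0.0231,0.0033,0,0],[0,0,0.2801,-0.0253,0.004,0,0],[0,0,0.3323,-0.0276,0.0045,0,0]])

```text
clock: 6.05
eef_pos: [578.0, 22.1, 120.3]
tcp_rot: [3.141, 0.0, 2.372]
contact_force: [-0.8, -0.3, 0.1]
opening: 0.0
grasp_force: 0.0
```

```bash
python3 look.py b; python3 arc.py 17 20 25 30 35 40
```

```text
6.05 [577.97  22.06 120.3 ] [3.1412e+00 3.0000e-04 2.3723e+00] [-0.83 -0.3   0.06] [ 0.02  0.01 -0.  ]
scene 23 [283.5 202.7] [283 197   2  12] r 44.9 ang 46.3
scene 8 [290.1 217.6] [287 217   7   2] r 104.0 ang 56.0
20.0 turn 0.087 shift mm [-3.2  1.3]
25.0 turn 0.174 shift mm [-6.6  2.3]
30.0 turn 0.261 shift mm [-10.1   3.1]
35.0 turn 0.349 shift mm [-13.6   3.5]
40.0 turn 0.436 shift mm [-17.1   3.6]
```

View pics/scene_b.png

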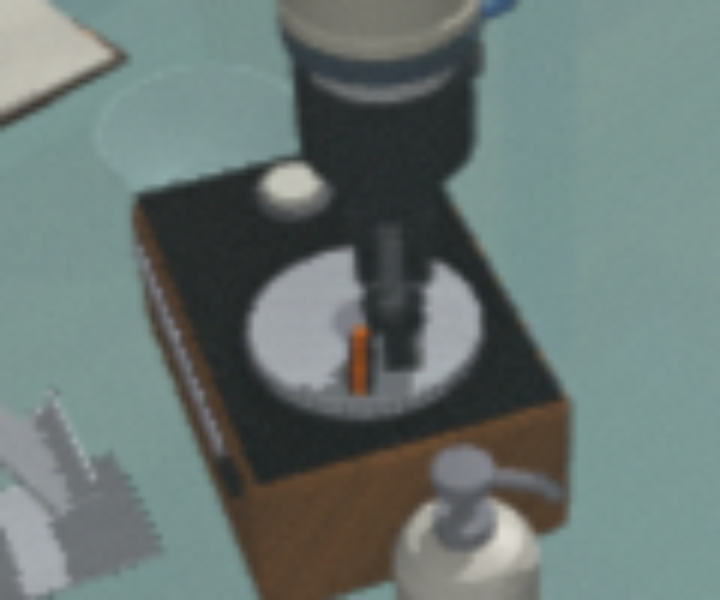

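One click so far: the fin angle went from 60° to 46°. Continuing to 35°.

To row units: -0.0136 m is -0.0181, -0.0118 m is -0.0157, 0.349 rad is 0.4444.

Emit:
move_arm(motion=[[0,0,0.0547,-0.002,0.0009,0,0],[0,0,0.1108,-0.0043,0.0017,0,0],[0,0,0.1655,-0.0067,0.0024,0,0],[0,0,0.2215,-0.0088,0.0031,0,0],[0,0,0.2801,-0.0111,0.0036,0,0],[0,0,0.3323,-0.0135,0.0041,0,0],[0,0,0.3883,-0.0157,0.0044,0,0],[0,0,0.4444,-0.0181,0.0047,0,0]])

```text
clock: 7.15
eef_pos: [589.6, 15.5, 120.1]
tcp_rot: [-3.141, -0.001, 2.024]
contact_force: [-1.4, 3.1, 2.3]
opening: 0.006
grasp_force: 1.7
```

```bash
python3 look.py; python3 arc.py 17 35 40 45 50
```

```text
7.15 [589.61  15.49 120.13] [-3.1415e+00 -7.0000e-04  2.0242e+00] [-1.37  3.09  2.29] [ 0.52  0.23 -0.06]
scene 17 [278.8 202.5] [277 199   4   9] r 45.0 ang 29.5
scene 7 [290.6 217.6] [288 217   6   2] r 104.1 ang 56.6
35.0 turn 0.000 shift mm [-0.5  0.3]
40.0 turn 0.088 shift mm [-3.8  1.7]
45.0 turn 0.175 shift mm [-7.2  2.7]
50.0 turn 0.262 shift mm [-10.7   3.5]
```

To row units: -0.0072 m is -0.0096, -0.0063 m is -0.0084, 0.175 rad is 0.2228.

Emit:
move_arm(motion=[[0,0,0.028,-0.0017,0.0008,0,0],[0,0,0.056,-0.0028,0.0013,0,0],[0,0,0.084,-0.0039,0.0017,0,0],[0,0,0.112,-0.0051,0.0023,0,0],[0,0,0.1401,-0.0061,0.0027,0,0],[0,0,0.1681,-0.0073,0.0031,0,0],[0,0,0.1961,-0.0084,0.0033,0,0],[0,0,0.2228,-0.0096,0.0036,0,0]])

```text
clock: 8.25
eef_pos: [595.3, 9.9, 120.0]
tcp_rot: [-3.142, 0.0, 1.848]
contact_force: [-0.3, -0.2, -0.4]
opening: -0.001
grasp_force: 0.0
```

```bash
python3 look.py c; python3 arc.py 17 45 48 51 54 56 58
```

```text
8.25 [595.28   9.88 120.04] [-3.1415  0.      1.8484] [-0.28 -0.25 -0.38] [-0.02  0.07  0.01]
scene 17 [275.2 202.6] [274 199   4   8] r 48.6 ang 18.5
scene 8 [290.1 217.6] [287 217   7   2] r 104.0 ang 56.0
45.0 turn -0.001 shift mm [0.3 0. ]
48.0 turn 0.051 shift mm [-1.7  0.9]
51.0 turn 0.104 shift mm [-3.7  1.6]
54.0 turn 0.156 shift mm [-5.7  2.2]
56.0 turn 0.191 shift mm [-7.1  2.6]
58.0 turn 0.226 shift mm [-8.5  2.9]
```

View pics/scene_c.png

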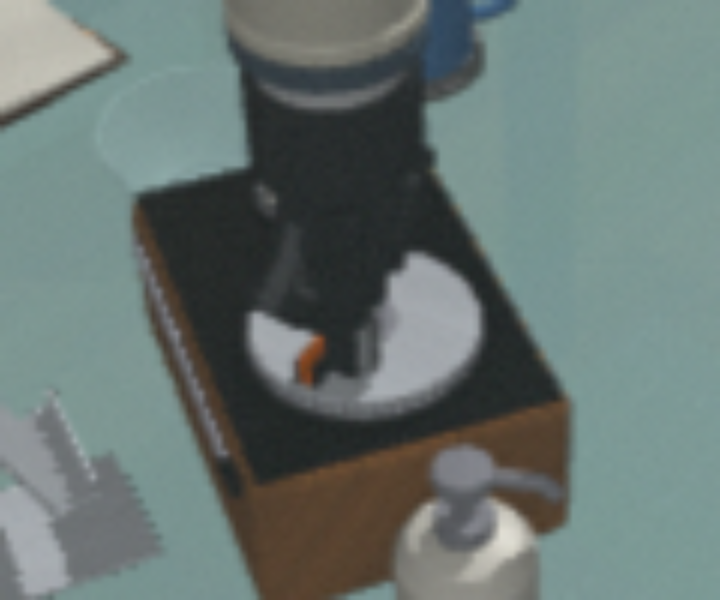

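Third notch: the fin is around 17° (θ about 45°), it sprang off the finger and the force is zero. Now a slow push for the last click.

To row units: -0.0057 m is -0.0076, -0.0048 m is -0.0064, 0.156 rad is 0.1986.

Emit:
move_arm(motion=[[0,0,0.0382,-0.0013,0.0007,0,0],[0,0,0.0764,-0.0027,0.0013,0,0],[0,0,0.1146,-0.004,0.0019,0,0],[0,0,0.1401,-0.0053,0.0023,0,0],[0,0,0.1655,-0.0064,0.0027,0,0],[0,0,0.1986,-0.0076,0.0029,0,0],[0,0,0.1986,-0.0076,0.0029,0,0]])

```text
clock: 9.22
eef_pos: [599.3, 4.7, 120.1]
tcp_rot: [3.141, 0.001, 1.693]
contact_force: [-1.0, 0.7, 0.7]
opening: 0.001
grasp_force: 0.0
```

```bash
python3 look.py; python3 arc.py 17 54 55 56 57 58 60
```

```text
9.225 [599.35   4.69 120.14] [3.1409e+00 5.0000e-04 1.6933e+00] [-1.    0.71  0.71] [-0.02  0.03 -0.05]
scene 13 [271.9 200.7] [270 199   5   6] r 47.3 ang 3.8
scene 8 [290.1 217.6] [287 217   7   2] r 104.0 ang 56.0
54.0 turn 0.001 shift mm [ 0.2 -0.1]
55.0 turn 0.018 shift mm [-0.5  0.2]
56.0 turn 0.036 shift mm [-1.1  0.5]
57.0 turn 0.053 shift mm [-1.8  0.8]
58.0 turn 0.071 shift mm [-2.5  1. ]
60.0 turn 0.106 shift mm [-3.8  1.5]
```

It snapped (fin about 2–4°, no force). I'll back off along tool +x, then lift and check.

To row units: -0.12 m is -0.16, -0.03 m is -0.04.

Emit:
move_arm(motion=[[0,0,0,0.008,0,0,0],[0,0,0,0.016,0,0,0],[0,0,0,0.016,0,-0.04,0],[0,0,0,0.016,0,-0.1067,0],[0,0,0,-0.04,-0.0533,-0.16,0],[0,0,0,-0.1067,-0.0533,-0.16,0],[0,0,0,-0.1067,-0.0533,-0.16,0],[0,0,0,-0.1067,-0.0533,-0.16,0]])

```text
clock: 10.32
eef_pos: [568.9, -78.7, 239.8]
tcp_rot: [-3.141, -0.001, 1.693]
contact_force: [1.5, 0.2, 0.8]
opening: 0.002
grasp_force: 0.0
```

```bash
python3 look.py d
python3 - <<'E'
from rig import grab_frame, camera_params
from h import *
c=camera_params("wrist");p,d=grab_frame("wrist");K,T=c["camera_matrix"],c["world_from_camera"]
cv2.imwrite("pics/wrist2.png",p[...,::-1])
hsv=cv2.cvtColor(p,cv2.COLOR_RGB2HSV).astype(int);m=(hsv[...,0]<18)&(hsv[...,1]>130)&(hsv[...,2]>120)
for a,ce,b in comps(m,40):
    q=ray(K,T,ce,133)
    w=q[:2]-[564.4,-16.4]
    if np.hypot(*w)<60: print(a,ce,q,np.hypot(*w),np.degrees(np.arctan2(w[1],w[0])))
E
```

```text
10.325 [568.85 -78.75 239.79] [-3.1412e+00 -6.0000e-04  1.6931e+00] [1.46 0.23 0.8 ] [-0.06  0.03 -0.05]
scene 25 [274.1 198.9] [271 196   8   9] r 38.3 ang 3.3
scene 8 [290.1 217.6] [287 217   7   2] r 104.0 ang 56.0
top 31 [341.  158.6] [340 153   3  12] r 39.9 ang -0.2
235 [364.57021277 132.63829787] [600.75522206 -16.80737811 133.        ] 36.357504425650106 -0.6420004650968031
```

View pics/wrist2.png

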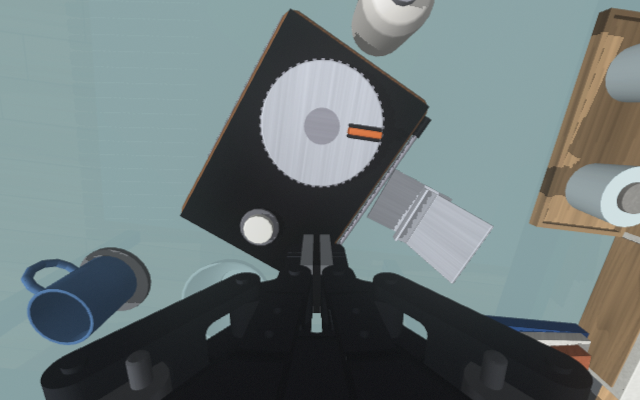

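Wrist view: the fin at (365,133) points to -0.6° from the axis, about 60° clockwise from its start, which is four clicks. The key at (259,227) is up and the robot is clear of everything.

```bash
python3 -c "
from rig import order;print(order.sign_off())"
```

```text
the job is handed in; nothing more can be done
None
```

I pressed the power key and let it come back up, pushed the volume wheel four clicks clockwise (about 60° by camera) from one side of the fin, and handed the job in at about 10 s; the sign-off gave no verdict.

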